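# Work the clay-scrap step bin for a potter with full hands

### The arm

A 6-joint arm with a two-finger parallel gripper is mounted at the origin on the work surface. World frame = base frame: x ahead of the robot, y to its left, z up, the work surface at z = 0. Lengths are in m, angles in rad, forces in N, time in s.
With the tool pointing down it reaches from about 0.35 to 1 m from the base axis. Payload 7.1 kg.
Tool frame: the origin (TCP) lies between the finger pads; the fingertips stand 22 mm ahead of it and the grasp point (between the pads) lies 3 mm ahead of it; x points along the fingers, y is the direction in which the jaws open and shut, and the axes are right-handed (so a half turn about x gives the same grasp; the last joint's range is limited). The gripper opens to 85 mm and grips with 20 to 120 N. Pads are 22 mm wide; open, the fingers measure 114 mm over their backs; the gripper's body (76 mm by 85 mm) begins 54 mm behind the grasp point. The pads swing forward as they close: fully open they stand 13 mm farther back than shut.
Start: joints at [1.272, 0.423, 1.63, -0, 1.089, -0.019], TCP at [0.173, 0.601, 0.253] pointing down, gripper open.
Joint ranges: [-3, 3], [-0.9, 2.11], [0.09, 2.58], [-1.31, 4.45], [0.11, 2.69], [-2.54, 2.54]. Speed limits (rad/s): [2.39, 2.39, 3.01, 3.14, 3.14, 3.14].

### API

Orientations are given as a rotation vector (axis times angle).
In Python, from rig import manip gives the robot as it stands. The module is installed in compiled form; this text tells all that it offers. Calls block until the motion is done:
- manip.move_to(position, orientation): joint-space move of the TCP to a pose.
- manip.servo_line(position, orientation=None, rate=0.15): straight line of the TCP; orientation=None keeps the orientation; rate is the mean speed in m/s.
- manip.set_joints(angles): joint-space move.
- manip.command_gripper(opening, f_grip=None): finger opening in m; f_grip is the grip in N (None keeps the last); returns when the fingers have stopped.
- manip.hold(seconds).
- manip.solve_ik(position, orientation): joint angles nearest the present ones, or None.
- manip.camera(name): name is "scene" or "top"; returns a dict with "image" (384x512x3 uint8, red, green, blue), "fx", "fy", "cx", "cy" (pixels), "cam_to_world" (4x4, takes a point from camera to world coordinates). Camera axes: x right, y down, z forward; pixel columns grow to the right and rows downward; lengths in m; the calibration is good to about 2 mm. A picture is of the moment at which its call begins. There is no depth.
A pose or a line that the arm cannot do raises manip.IKError and nothing moves.
- manip.sign_off(): hands the job in, once; it reports no verdict.
Readings, each from a call of its own:
- manip.get_time(): time.
- manip.get_joint_positions(): joint angles.
- manip.get_joint_vel(): joint speeds.
- manip.get_tau(): joint torques, N m.
- manip.get_position(): TCP position.
- manip.get_ee_rot(): TCP orientation.
- manip.get_contact_force(): force on the tool from outside, world axes, zero at the start.
- manip.get_torque(): the same for the moment, N m.
- manip.get_width(): finger opening in m.
Only numpy, scipy, OpenCV 4.12 (cv2) and the standard library are available. Lean on these libraries where they do the work, as an engineer would, in place of code of your own. Each camera call takes 0.05 s, during which the arm holds its last target.

### The job

My hands are full of clay trimmings: with your fingertips press down the lever at the foot of the wide step bin until its lid stands wide open, and keep it open for three seconds while I tip them in. Then ease the lever back up over about two seconds, so that the lid comes gently all the way down and never drops or slams, and leave it shut. Work it by the lever alone without touching the lid, keep the narrow bin (plaster waste) shut, and leave both bins and everything else on the bench where they stand.

Things in the scene. Friction and masses are not known exactly. Their poses are not given: they have to be found in the camera images.
- wide_pad (a point): black ribbed lever pad, 36 (x) by 76 (y) by 9 mm, low at the front of the wide bin. Point: centre of its upper face, 155 mm in front of the bin's axis (55 mm clear of the shell), 50 mm above the bench when up; then z is up and x points level from pad to bin axis. Fully pressed it is 31 mm lower and within 5 mm in x; the lever's pivot is 125 mm behind it, under the bin
- wide_lever (a joint): the wide bin's lever, rad: 0 up, 0.245 fully down on its stop. A rod up the back links it to the lid, whose weight alone pushes it up (about 7 to 13 N on the pad to start it down, 3 to 6 N to keep it down): no spring or damper, so the lever follows the finger up, and the lid falls if the lever is let go
- wide_hinge (a joint): the wide bin's lid, rad: 0 shut on the rim, about 1.18 wide open with the lever fully down; about 0.04 rad for each mm that the pad travels. Eased shut in two seconds it moves at about 0.6 rad/s; let go, it falls at several rad/s
- wide_lid: the wide bin's lid: a slightly domed round steel lid, 206 mm across and 24 mm high, hinged at the back of the bin. Origin at the centre of its underside, 252 mm above the bench when shut, with x away from the lever; its hinge lies 111 mm along x. Not to be touched
- wide: the wide step bin: round, plain steel on a black foot ring, 200 mm across, 276 mm high with its lid; loose on the bench, some 4 kg with its clay. Origin at the centre of its underside; the lever sticks out of its front (-x), the lid's hinge is at the back (+x). The two bins may trade places
- narrow_hinge (a joint): the lid of the narrow bin, rad: 0 shut; to be left shut
- narrow: the narrow step bin for plaster waste, of the same make but smaller: 156 mm across, 231 mm high, loose, some 3 kg; origin at the centre of its underside, its own lever pad 133 mm in front (-x). Leave it alone
- cup: bystander: reddish unglazed cup, 68 mm across, 85 mm high, origin under its centre; it stands between the two bins
- boxwood_tool: bystander: flat boxwood modelling tool, 180 mm long, 21 mm wide, 10 mm thick, lying along its x between the levers; origin underneath near its middle
- rib: bystander: flat kidney-like wooden throwing rib, 64 by 104 mm, 6 mm thick; origin underneath
- bowl: bystander: small reddish unglazed bowl, 124 mm across, 55 mm high; origin under its centre
- jar: bystander: white screw-top jar, 72 mm across, 85 mm high; origin under its centre
- ring_vase: bystander: raw clay ring 164 mm across and 54 mm thick, lying on the round metal banding wheel; origin under its centre

How it is judged:
By the outcome, as a careful person would: the job done as asked, in the order asked, and still so for the second after the job is handed in, with the robot touching nothing.
It also fails if it takes over 51 s, if anything falls off the work surface, if the arm or the gripper's body presses on something with over 40 N, if the wrist force passes 120 N, or if a joint passes its speed limit or range.

## Working session

There is one attempt and no reset: what is moved stays moved. The work goes in short steps, each a Python script; the robot and the scene stay as the last script left them, time stands still between calls to the robot, and variables do not carry over. Pictures are saved under pics/ and viewed, and the job is handed in when it is done.

```bash
mkdir -p pics; python3 - <<'E'
from rig import manip
import cv2,numpy as np
for n in("scene","top"):
    c=manip.camera(n); cv2.imwrite(f"pics/{n}0.png",cv2.cvtColor(c["image"],cv2.COLOR_RGB2BGR))
    np.savez(f"{n}0.npz",**c); print(n,c["fx"],c["fy"],c["cx"],c["cy"],np.round(c["cam_to_world"],4).tolist())
print(manip.get_time(),manip.get_position(),manip.get_ee_rot(),manip.get_width(),manip.get_contact_force())
E
```

```text
scene 494.74923908428946 494.74923908428946 253.57294686903165 195.01042492049694 [[0.121, -0.9473, 0.2966, 0.0506], [-0.9926, -0.1129, 0.0443, -0.0874], [-0.0084, -0.2998, -0.954, 1.7287], [0.0, 0.0, 0.0, 1.0]]
top 415.4971437257535 415.4971437257535 254.91908008818166 191.3334072423397 [[0.0252, -0.9838, 0.1775, 0.2678], [-0.9997, -0.0254, 0.0011, -0.0143], [0.0034, -0.1775, -0.9841, 1.7012], [0.0, 0.0, 0.0, 1.0]]
0.1 [0.17243249 0.60028199 0.25262794] [ 0.21857441  1.55985913 -0.22066043] 0.08546845804297144 [-1.36514049  0.05800433 -0.41417971]
```

View pics/scene0.png

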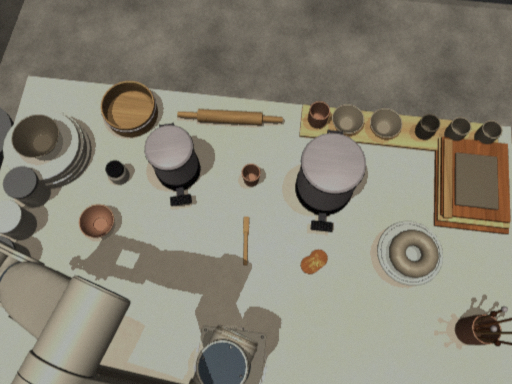

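View pics/top0.png

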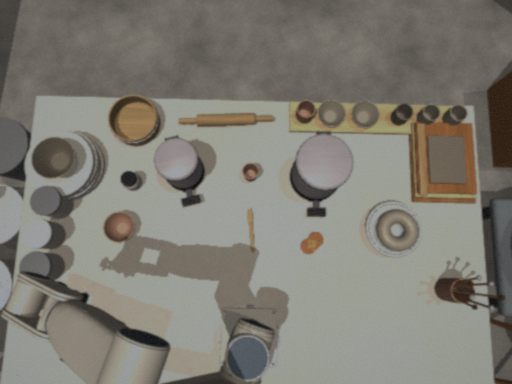

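```bash
python3 - <<'E'
import cv2,numpy as np
for n,(u,v) in {"scene":(322,190),"top":(317,178)}.items():
    im=cv2.imread(f"pics/{n}0.png")[v-70:v+70,u-70:u+70]
    cv2.imwrite(f"pics/{n}0z.png",cv2.resize(im,(560,560),interpolation=cv2.INTER_CUBIC))
E
```

```text
(no output)
```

View pics/scene0z.png

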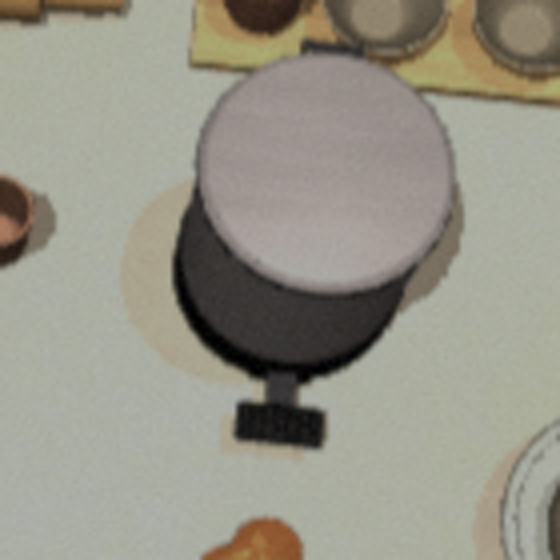

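View pics/top0z.png

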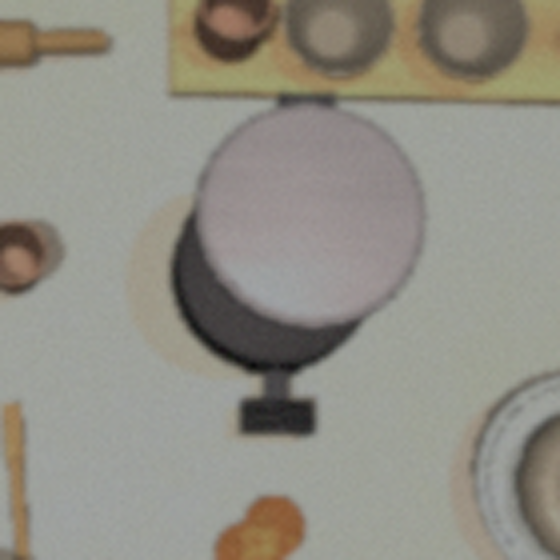

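```bash
cat > h.py <<'E'
import numpy as np
def ray(n,u,v,z,f="0"):
    c=np.load(f"{n}{f}.npz"); T=c["cam_to_world"]
    d=T[:3,:3]@np.array([(u-c["cx"])/c["fx"],(v-c["cy"])/c["fy"],1]); o=T[:3,3]
    return o+d*(z-o[2])/d[2]
def proj(n,p,f="0"):
    c=np.load(f"{n}{f}.npz"); T=c["cam_to_world"]; q=T[:3,:3].T@(np.asarray(p)-T[:3,3])
    return np.array([q[0]/q[2]*c["fx"]+c["cx"],q[1]/q[2]*c["fy"]+c["cy"]])
E
python3 - <<'E'
from h import *
for n,p,l in(("scene",(321.6,225.7),(333.5,163.2)),("top",(316,211.7),(325,161.8))):
    a=ray(n,*p,0.05);b=ray(n,*l,0.258);print(n,a,b,b-a,np.hypot(*(b-a)[:2]),np.arctan2(b[1]-a[1],b[0]-a[0]))
print(ray("top",312,243,.0),ray("scene",315,262,.0),ray("top",251,172,.08),ray("top",253,250,.0),ray("top",192,201,.04))
E
```

```text
scene [ 0.48942837 -0.25846859  0.05      ] [ 0.64312679 -0.25840549  0.258     ] [1.53698420e-01 6.30999436e-05 2.08000000e-01] 0.15369843264058775 0.0004105438442069735
top [ 0.48913   -0.2590633  0.05     ] [ 0.64193839 -0.26059275  0.258     ] [ 0.15280839 -0.00152945  0.208     ] 0.15281604143080113 -0.010008594601587179
[ 0.36702539 -0.25007242  0.        ] [ 0.36907965 -0.2510852   0.        ] [0.63837222 0.00516767 0.08      ] [ 0.33271415 -0.01069641  0.        ] [0.52120072 0.24089555 0.04      ]
```

```bash
cat >> h.py <<'E'
from scipy.spatial.transform import Rotation as R
def ori(t=np.radians(20),s=1):
    x=np.array([np.sin(t),0,-np.cos(t)]); y=np.array([0,s,0.]); return R.from_matrix(np.c_[x,y,np.cross(x,y)]).as_rotvec()
def tcp(tip,t=np.radians(20)):  # tcp position for fingertip centre
    return np.asarray(tip)-0.022*np.array([np.sin(t),0,-np.cos(t)])
E
python3 - <<'E'
from rig import manip
from h import *
print(R.from_rotvec(manip.get_ee_rot()).as_matrix().round(2))
for s in(1,-1):
    for z in(.15,.06,.018): print(s,manip.solve_ik(tcp([.493,-.259,z]),ori(s=s)))
print(manip.solve_ik([.17,.6,.42],manip.get_ee_rot()),manip.solve_ik([.42,-.259,.40],ori(s=1)))
E
```

```text
[[-0.    0.28  0.96]
 [-0.    0.96 -0.28]
 [-1.   -0.   -0.  ]]
1 [-0.61158262  0.3530334   2.03966388  0.42433518  0.49720384 -2.53144896]
1 None
1 None
-1 [-0.61158262  0.3530334   2.03966388  0.42433518  0.49720384  0.61014369]
-1 [-0.61158262  0.52974281  2.07034254  0.67691015  0.31888193  0.33632769]
-1 [-0.61158262  0.61878477  2.07215752  0.89569977  0.25428668  0.108432  ]
[ 1.27560058e+00  2.83664357e-01  1.44763204e+00  3.48350793e-05
  1.41164219e+00 -1.54200889e-02] [-0.70215925 -0.04893414  1.90911941  0.26128604  1.02580063 -2.38020651]
```

```bash
sed -i 's/radians(20)/radians(12)/g' h.py; python3 - <<'E'
from rig import manip
from h import *
for s in(1,-1):
    for z in(.15,.06,.018): print(s,manip.solve_ik(tcp([.493,-.259,z]),ori(s=s)))
E
```

```text
1 [-0.56538935  0.37515295  1.96130736  0.18862458  0.63607364 -2.27860957]
1 [-0.56538935  0.53683578  1.99486159  0.26140555  0.44560298 -2.36310967]
1 [-0.56538935  0.61893433  1.99869026  0.31888467  0.36322919 -2.42557622]
-1 [-0.56538935  0.37515295  1.96130736  0.18862458  0.63607364  0.86298308]
-1 [-0.56538935  0.53683578  1.99486159  0.26140555  0.44560298  0.77848298]
-1 [-0.56538935  0.61893433  1.99869026  0.31888467  0.36322919  0.71601643]
```

Good with s=-1. Rise, cross over high, come down above the pad with the jaws shut.

```bash
python3 - <<'E'
from rig import manip
from h import *
import cv2
manip.servo_line([.17,.6,.42],rate=.25)
manip.command_gripper(0.0,40)
manip.move_to([.43,-.259,.40],ori(s=-1))
manip.move_to(tcp([.493,-.259,.10]),ori(s=-1))
manip.hold(.3)
print(manip.get_time(),manip.get_position(),tcp([.493,-.259,.10]),manip.get_width(),manip.get_contact_force())
for n in("scene","top"):
    c=manip.camera(n); cv2.imwrite(f"pics/{n}1.png",cv2.cvtColor(c["image"],cv2.COLOR_RGB2BGR)); np.savez(f"{n}1.npz",**c)
    u,v=(322,200) if n=="scene" else (317,190)
    im=c["image"][v-60:v+60,u-60:u+60,::-1]; cv2.imwrite(f"pics/{n}1z.png",cv2.resize(im,(480,480),interpolation=cv2.INTER_CUBIC))
E
python3 -c "
import cv2,numpy as np
cv2.imwrite('pics/both1.png',np.hstack([cv2.resize(cv2.imread(f'pics/{n}1z.png'),(400,400)) for n in('scene','top')]))"
```

```text
6.225 [ 0.48886133 -0.2593934   0.12257224] [ 0.48842594 -0.259       0.12151925] -2.1822236318385086e-05 [-0.57913166 -0.06207696 -0.00878751]
```

View pics/both1.png

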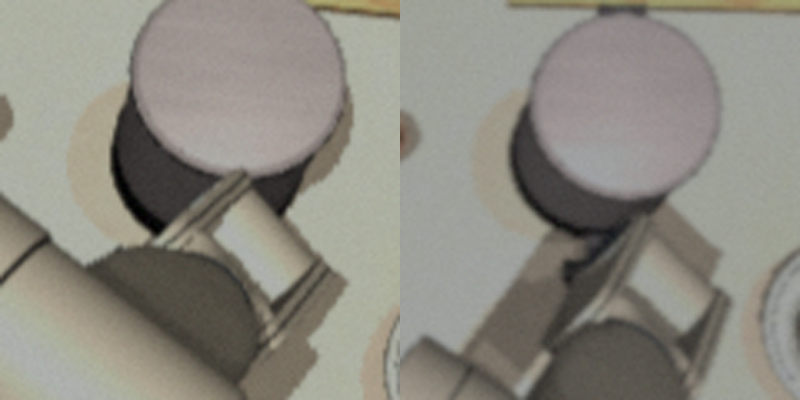

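```bash
python3 - <<'E'
from h import *
def tri(a,b):
    A=[];B=[]
    for n,p in(("scene",a),("top",b)):
        p0=ray(n,*p,0,"1");p1=ray(n,*p,.5,"1");d=(p1-p0)/np.linalg.norm(p1-p0);M=np.eye(3)-np.outer(d,d);A.append(M);B.append(M@p0)
    x,r,*_=np.linalg.lstsq(np.vstack(A),np.hstack(B),rcond=None);return x,r
print(tri((334,192.5),(331.1,196.6)))
print(tri((262+328*.3,140+268*.3),(257+325*.3,130+298*.3)))
E
```

```text
(array([ 0.48355714, -0.24560673,  0.44458068]), array([3.95973821e-06]))
(array([ 0.41807163, -0.32264783,  0.42613828]), array([8.78022561e-07]))
```

```bash
python3 - <<'E'
from rig import manip
from h import *
o=ori(s=-1)
manip.servo_line(tcp([.493,-.259,.062]),o,rate=.04); manip.hold(.2)
f0=manip.get_contact_force(); z=.062
print(manip.get_time(),f0,manip.get_position()-tcp([.493,-.259,z]))
while z>.042:
    z-=.001; manip.servo_line(tcp([.493,-.259,z]),o,rate=.015)
    f=manip.get_contact_force()-f0
    if f[2]>3: break
print(z,f,manip.get_time(),manip.get_position()-tcp([.493,-.259,z]))
E
```

```text
7.625 [-0.63461073 -0.30613186  0.12374024] [ 1.39351306e-04 -9.03811122e-05  2.72855189e-04]
0.05099999999999999 [-2.05159065  0.30574967  6.67676559] 10.375 [ 1.15095817e-04 -6.56258884e-05  3.65746125e-04]
```

```bash
python3 - <<'E'
from rig import manip
from h import *
import cv2
o=ori(s=-1); z=.051
def go(z,r): manip.servo_line(tcp([.493,-.259,z]),o,rate=r)
for zz in(.046,.040,.034,.028,.024):
    go(zz,.015); print(zz,manip.get_contact_force().round(1))
z=.024
while z>.012:
    z-=.001; go(z,.012); f=manip.get_contact_force(); print(round(z,4),f.round(1))
    if f[2]>16: break
print(manip.get_time(),manip.get_position()-tcp([.493,-.259,z]))
for n in("scene","top"):
    c=manip.camera(n); cv2.imwrite(f"pics/{n}2.png",cv2.cvtColor(c["image"],cv2.COLOR_RGB2BGR))
E
```

```text
0.046 [-3.9 -0.9  5.9]
0.04 [-3.4 -0.1  5.8]
0.034 [-4.9 -0.8  4.2]
0.028 [-3.3  0.1  3.4]
0.024 [-1.5  1.   1.7]
0.023 [-0.5  2.   2.1]
0.022 [1.  1.  1.7]
0.021 [0.1 0.7 1.7]
0.02 [0.9 0.6 2.3]
0.019 [-2.4  0.9 12.6]
0.018 [-7.   1.8 23. ]
14.425 [ 0.00029325 -0.00021772  0.00154612]
```

View pics/scene2.png

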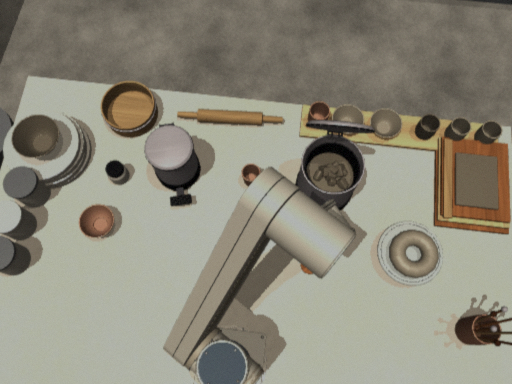

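```bash
python3 - <<'E'
from rig import manip
from h import *
import cv2
o=ori(s=-1)
def go(z,r): manip.servo_line(tcp([.493,-.259,z]),o,rate=r)
manip.hold(3.5); print(manip.get_time(),manip.get_contact_force().round(1))
go(.054,.0155); print(manip.get_time(),manip.get_contact_force().round(1),manip.get_position()-tcp([.493,-.259,.054]))
go(.060,.01); manip.hold(.2); print(manip.get_time(),manip.get_contact_force().round(1))
go(.13,.06)
p=manip.get_position()
manip.move_to([.40,-.22,.36],o); manip.move_to([.17,-.42,.40],o) if manip.solve_ik([.17,-.42,.40],o) is not None else print("skip")
manip.hold(.3)
for n in("scene","top"):
    c=manip.camera(n); cv2.imwrite(f"pics/{n}3.png",cv2.cvtColor(c["image"],cv2.COLOR_RGB2BGR)); np.savez(f"{n}3.npz",**c)
a=cv2.imread("pics/scene0.png").astype(int);b=cv2.imread("pics/scene3.png").astype(int)
cv2.imwrite("pics/diff3.png",np.clip(np.abs(a-b).sum(2),0,255).astype(np.uint8))
print(manip.get_time(),manip.get_contact_force().round(1))
E
```

```text
18.025 [-6.   2.2 23.3]
20.5 [-0.6  0.1 -0.4] [-1.65918788e-05  5.52062433e-06 -7.47047765e-05]
21.45 [ 0.6 -0.1 -0.2]
25.2583 [0.1 0.2 0.1]
```

View pics/scene3.png

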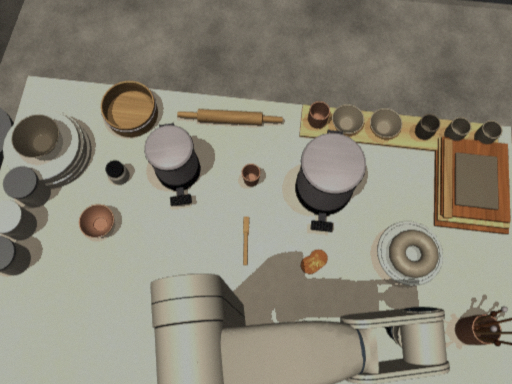

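View pics/diff3.png

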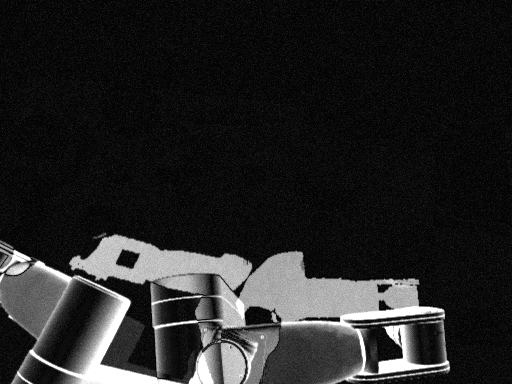

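The last picture shows the wide lid shut at (333,163) and its pad up at (322,226). The difference from the first picture contains only the arm and its shadow, so nothing else has moved. The arm is close to the tool holder at (480,330), but the measured force is about zero, so it is not touching it.

```bash
python3 - <<'E'
from rig import manip
print(manip.get_contact_force(),manip.get_tau(),manip.get_joint_vel().round(4) if hasattr(manip.get_joint_vel(),'round') else 0)
manip.sign_off()
E
```

```text
[0.08288609 0.18177955 0.11732189] [ 7.38443853e-02 -3.06835806e+01 -3.22452307e+01  8.22572149e-01
 -1.50133171e-01  1.97597474e-03] [-0.0047 -0.0006 -0.0005 -0.0002 -0.0016  0.0008]
the job is handed in; nothing more can be done
```

The wide bin's lid was opened by its lever, held open, then eased shut, and the job is handed in at about 25 s of the 51 s allowed.

- **Opening:** I pressed the pad with closed fingertips until the lever met its stop, with about 23 N upward on the fingertips. The picture at that moment shows the lid wide open. I held it there for 3.6 s.
- **Closing:** I raised the fingertips in one steady line over about 2.5 s, of which the lever's own travel was about 2 s. I did not measure the lid's speed as it came down; I judged it from the timing of that move.
- **Final check:** The wide lid is shut and its pad is up. Comparing pictures from before and after shows only the arm and its shadow changed, so both bins and everything else in clear view stand where they did. The patches of bench behind the arm couldn't be compared. The force reading was near zero at the end.

No check failed or disagreed.

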